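Fetch the carton from behind the medicine bottles

TASK

The ward has asked for the carton with the green band, which stands behind three medicine bottles in the stock tray. First stand all three bottles aside on the turquoise board, then, while they wait there, set the green-banded carton upright in the steel ward tray, and finally stand each bottle back centred on the square of its cap's colour. Keep everything upright and leave the purple-banded carton where it is.

Things in the scene. Friction and masses are not known exactly. Their poses are not given: they have to be found in the camera images.
- jar_blue: White pill jar with a blue screw cap as wide as the jar, diameter 56 mm, height 108 mm. It stands on the blue square at the start, within 3 mm of its centre. Origin: centre of its underside, z up along its axis. Loose, about 150 g. The straight part of its side, from 60 to 90 mm above its underside, is the place to grip it from above.
- bottle_yellow: Amber medicine bottle with a small yellow cap, body diameter 50 mm up to 96 mm, shoulder above, cap 34 mm across, height 122 mm. It stands on the yellow square at the start, within 3 mm of its centre. Origin: centre of its underside, z up along its axis. Loose, about 150 g. The straight part of its side, from 60 to 90 mm above its underside, is the place to grip it from above.
- bottle_red: White medicine bottle with a red cap, body diameter 54 mm up to 92 mm, cap 42 mm across, height 116 mm. It stands on the red square at the start, within 3 mm of its centre. Origin: centre of its underside, z up along its axis. Loose, about 150 g. The straight part of its side, from 60 to 90 mm above its underside, is the place to grip it from above.
- carton_green: White carton with a green band round its middle, 40 (x) x 70 (y) x 45 (z) mm, standing in the stock tray (floor 8 mm above the table), 62 to 68 mm behind the bottles' row, centre to centre. Origin: centre of its underside; z up. Grip it across its 40 mm width (x). Loose, about 80 g. The one to fetch.
- carton_purple: White carton with a purple band round its middle, 40 (x) x 70 (y) x 45 (z) mm, standing in the stock tray (floor 8 mm above the table), 62 to 68 mm behind the bottles' row, centre to centre. Origin: centre of its underside; z up. Grip it across its 40 mm width (x). Loose, about 80 g. It stays where it is. The two cartons stand side by side, 104 mm or more between centres.
- place_blue: Fixed blue square 72 x 72 x 3 mm, place of the blue-capped jar; one of three in a row, 80 mm apart, at the front of the low grey fixed stock tray (190 x 260 mm, floor 8 mm and rim 22 mm above the table; back rim 130 mm behind the row). Origin: centre of its underside; its top is 11 mm above the table. x points to the tray's back, away from the robot; y along the row.
- place_yellow: Fixed yellow square 72 x 72 x 3 mm, place of the yellow-capped bottle; one of three in a row, 80 mm apart, at the front of the low grey fixed stock tray (190 x 260 mm, floor 8 mm and rim 22 mm above the table; back rim 130 mm behind the row). Origin: centre of its underside; its top is 11 mm above the table. x points to the tray's back, away from the robot; y along the row.
- place_red: Fixed red square 72 x 72 x 3 mm, place of the red-capped bottle; one of three in a row, 80 mm apart, at the front of the low grey fixed stock tray (190 x 260 mm, floor 8 mm and rim 22 mm above the table; back rim 130 mm behind the row). Origin: centre of its underside; its top is 11 mm above the table. x points to the tray's back, away from the robot; y along the row.
- side_board: Turquoise fixed board lying on the table to one side of the stock tray, 260 (x) x 130 (y) x 6 (z) mm: the side area. Origin: centre of its underside; its top is 6 mm above the table.
- ward_tray: Open steel tray, fixed, on the other side of the stock tray: 180 (x) x 140 (y) mm outside, 40 mm high, walls and floor 5 mm thick (inside 170 x 130 mm, floor 5 mm above the table). Origin: centre of its underside.

How it is judged:
On the way, in this order (a step that is already met when the one before it is completed fails the run):
1. all three bottles stand upright and at rest on the turquoise board together (x of jar_blue in the frame of side_board between -0.13 and 0.13 m and y of jar_blue in the frame of side_board between -0.065 and 0.065 m and z of each of jar_blue, bottle_yellow, bottle_red in the frame of side_board below 0.012 m and angle between each of jar_blue, bottle_yellow, bottle_red's own z axis and vertical below 0.1 rad and linear speed of each of jar_blue, bottle_yellow, bottle_red below 0.02 m/s and angular speed of each of jar_blue, bottle_yellow, bottle_red below 0.2 rad/s and x of bottle_yellow in the frame of side_board between -0.13 and 0.13 m and y of bottle_yellow in the frame of side_board between -0.065 and 0.065 m and x of bottle_red in the frame of side_board between -0.13 and 0.13 m and y of bottle_red in the frame of side_board between -0.065 and 0.065 m), for 0.2 s.
2. the green-banded carton stands upright and at rest in the steel tray while the three bottles still stand on the board (all of step 1 and x of carton_green in the frame of ward_tray between -0.085 and 0.085 m and y of carton_green in the frame of ward_tray between -0.065 and 0.065 m and z of carton_green in the frame of ward_tray below 0.012 m and angle between carton_green's own z axis and vertical below 0.1 rad and linear speed of carton_green below 0.02 m/s and angular speed of carton_green below 0.2 rad/s), for 0.2 s.
At the end, for the whole second after the job is handed in: Each bottle stands upright (within 0.1 rad) and at rest on the square of its cap's colour, its axis within 13 mm of the square's centre; the green-banded carton stands upright on the floor of the steel tray, at rest; the purple-banded carton is upright and within 20 mm of where it began (horizontal distance between jar_blue and place_blue below 0.013 m and z of jar_blue in the frame of place_blue below 0.008 m and angle between each of jar_blue, bottle_yellow, bottle_red, carton_green, carton_purple's own z axis and vertical below 0.1 rad and linear speed of each of jar_blue, bottle_yellow, bottle_red, carton_green, carton_purple below 0.02 m/s and angular speed of each of jar_blue, bottle_yellow, bottle_red, carton_green, carton_purple below 0.2 rad/s and horizontal distance between bottle_yellow and place_yellow below 0.013 m and z of bottle_yellow in the frame of place_yellow below 0.008 m and horizontal distance between bottle_red and place_red below 0.013 m and z of bottle_red in the frame of place_red below 0.008 m and x of carton_green in the frame of ward_tray between -0.085 and 0.085 m and y of carton_green in the frame of ward_tray between -0.065 and 0.065 m and z of carton_green in the frame of ward_tray below 0.012 m and distance of carton_purple from where it was at the start of the episode below 0.02 m); the robot touches nothing.
It fails at once if a bottle or carton is tipped by more than 0.5 rad (angle between any of jar_blue, bottle_yellow, bottle_red, carton_green, carton_purple's own z axis and vertical above 0.5 rad).
It fails at once if the purple-banded carton is moved by more than 30 mm (distance of carton_purple from where it was at the start of the episode above 0.03 m).
It also fails if it takes over 141 s, if anything falls off the work surface, if the arm or the gripper's body presses on something with over 40 N, if the wrist force passes 120 N, or if a joint passes its speed limit or range.

ROBOT

A 6-joint arm with a two-finger parallel gripper is mounted at the origin on the work surface. World frame = base frame: x ahead of the robot, y to its left, z up, the work surface at z = 0. Lengths are in m, angles in rad, forces in N, time in s.
With the tool pointing down it reaches from about 0.425 to 0.925 m from the base axis. Payload 12.5 kg.
Tool frame: the origin (TCP) lies at the very end of the fingers, on their centre line; the grasp point (between the pads) lies 19 mm behind it; z points along the fingers, y is the line along which they close (so a half turn about z gives the same grasp; the last joint's range is limited). The gripper opens to 85 mm and grips with 20 to 120 N. Pads are 22 mm wide; open, the fingers measure 114 mm over their backs; the gripper's body (76 mm by 85 mm) begins 54 mm behind the grasp point. The pads swing forward as they close: fully open they stand 13 mm farther back than shut.
Start: joints at [-1.244, 0.491, 1.559, -0, 1.092, -0.106], TCP at [0.262, -0.567, 0.231] pointing down, gripper open.
Joint ranges: [-3.1, 3.1], [-0.84, 2.19], [0.05, 2.79], [-1.13, 4.28], [0.06, 2.93], [-2.69, 2.69]. Speed limits (rad/s): [2.22, 2.22, 2.79, 3.14, 3.14, 3.14].

INTERFACE

Orientations are given as a rotation vector (axis times angle).
In Python, from cell import arm gives the robot as it stands. The module is installed in compiled form; this text tells all that it offers.
- The arm moves only by the tool apply_moves, never from a script. Its argument "motion" is a list of rows, each a list of 4 numbers: the shift along the tool's x, y, z in units of 50 mm (1.0 is 50 mm), then the turn about the tool's z in units of 10 degrees (1.0 is 10 degrees). In form: [[dx, dy, dz, turn], ...]. A call has 1 to 10 rows; each row is the pose to reach, as a shift and turn from the pose commanded when the call began, along the tool's axes at that moment; what a row does not reach only later rows make up. A row lasts 1/8 s, in which the tool goes at most 62.5 mm and 10.7 degrees, less where a joint would pass 70% of its speed; a pose out of reach is approached as far as the arm can. A call with a gripper value outside its range is refused whole. "hand" is the closure, from -1 (fully open) to 1 (shut), set as the call begins (left out, the last holds). The fingers move at their own pace and stop on an object; "squeeze" is the grip in N (left out, the last holds). Time passes only in rows, so rows that repeat a pose let the fingers close. It gives the time, the measured TCP pose, the force, the opening and the grip force at its end, in the units of the state.
- arm.get_obs(): the state, without advancing time (a new reading comes with each control period).
- arm.snapshot(name): name is "scene" or "top"; returns a dict with "color" (420x560x3 uint8, red, green, blue), "intrinsics" (3x3 intrinsics, pixels), "world_to_cam" (4x4, takes a point from world to camera coordinates). Camera axes: x right, y down, z forward; pixel columns grow to the right and rows downward; lengths in m; the calibration is good to about 2 mm. A picture is of the moment at which its call begins. There is no depth.
- arm.sign_off(): hands the job in; it is judged then, once.
Trained networks look in a picture, given as the dict that the camera call returned (one of the last four; its "shot" number tells which), for a name from the list of things; names that differ only in an ending like _2 or _b are one class to them, and where a whole thing is asked for, a point or a joint stands for the part that bears it (a point fixed in the world has none). Each returns a list of dicts, best first, with "p" (0 to 1); they miss things now and then, are a little off and sometimes report something else, mostly with a low value. They report only what shows in the picture. A call takes as long as a camera call.
- arm.find_in(picture, name): "bbox" ([left, top, right, bottom] as shares, 0 to 1, of the picture: columns of its width, rows of its height, round what is visible of it).
- arm.landmark_of(picture, name): "at" ([column, row] as shares, 0 to 1, of the picture: columns of its width, rows of its height: a listed point, or the origin of a listed thing).
The state is a dict: "time": time; "joint_pos": joint angles; "qd": joint speeds; "joint_torque": joint torques, N m; "tcp_pos": TCP position; "tool_rot": TCP orientation; "ft_force": force on the tool from outside, world axes, zero at the start; "torque": the same for the moment, N m; "finger_gap": finger opening in m; "finger_force": force on a finger pad.
Only numpy, scipy, OpenCV 4.12 (cv2) and the standard library are available. Lean on these libraries where they do the work, as an engineer would, in place of code of your own. Each camera call takes 0.05 s, during which the arm holds its last target. There are 200 camera calls.

## Working session

There is one attempt and no reset: what is moved stays moved. The work goes in short steps, Python scripts to look and compute and a tool call to move; the robot and the scene stay as the last step left them, time stands still between calls to the robot, and variables do not carry over. Pictures are saved under pics/ and viewed, at most 14 in all, crops included, and the job is handed in when it is done.

Besides the shell and the picture viewer there is one more tool, called after "Call:" as a command line: name --pt "numbers of a row" for each row, then --argument value for the rest. apply_moves: Moves the arm, as the interface text tells. Its arguments: {"type":"object","properties":{"motion":{"type":"array"},"hand":{"type":"number"},"squeeze":{"type":"number"}},"required":["motion"]}

```bash
mkdir -p pics
cat > h.py <<'E'
import numpy as np, cv2
from cell import arm
NAMES=["jar_blue","bottle_yellow","bottle_red","carton_green","carton_purple","place_blue","place_yellow","place_red","side_board","ward_tray"]
def ray(s,uv):
    K=np.array(s["intrinsics"]);T=np.array(s["world_to_cam"]);R=T[:3,:3];t=T[:3,3]
    d=R.T@np.linalg.solve(K,[uv[0],uv[1],1]);return -R.T@t,d
def at_z(s,uv,z):
    c,d=ray(s,uv);return c+d*(z-c[2])/d[2]
def tri(s1,u1,s2,u2):
    c1,d1=ray(s1,u1);c2,d2=ray(s2,u2)
    k=np.linalg.lstsq(np.c_[d1,-d2],c2-c1,rcond=None)[0]
    a=c1+k[0]*d1;b=c2+k[1]*d2;return (a+b)/2,np.linalg.norm(a-b)
def proj(s,p):
    q=np.array(s["intrinsics"])@(np.array(s["world_to_cam"])@np.r_[p,1])[:3];return q[:2]/q[2]
def save(s,n): cv2.imwrite(f"pics/{n}.png",s["color"][...,::-1])
E
python3 - <<'E'
from h import *
np.set_printoptions(precision=4,suppress=True)
o=arm.get_obs();print(o)
S={n:arm.snapshot(n) for n in("scene","top")}
for n in S: save(S[n],n+"0");print(n,ray(S[n],(280,210)))
Z=dict(jar_blue=.011,bottle_yellow=.011,bottle_red=.011,carton_green=.008,carton_purple=.008,place_blue=.008,place_yellow=.008,place_red=.008,side_board=0,ward_tray=0)
for n in NAMES:
    for c in S:
        L=arm.landmark_of(S[c],n)[:2]
        for l in L:
            uv=np.array(l["at"])*[560,420];print(n,c,round(l["p"],2),uv,at_z(S[c],uv,Z[n]))
E
```

```text
{'time': 0.0, 'joint_pos': array([-1.2436,  0.4916,  1.5594,  0.    ,  1.0917, -0.1056]), 'qd': array([ 0.0006, -0.0008,  0.0004, -0.0003, -0.0004, -0.0001]), 'joint_torque': array([  0.0033, -61.844 , -26.1586,   0.    ,   0.0041,   0.    ]), 'tcp_pos': array([ 0.2621, -0.5672,  0.2307]), 'tool_rot': array([-3.0673, -0.6742,  0.0002]), 'ft_force': array([ 0.1895, -0.8319, -0.3664]), 'torque': array([0.0162, 0.0206, 0.0179]), 'finger_force': 0.0, 'finger_gap': 0.0856999796571276}
scene (array([ 1.2239, -0.5468,  0.8653]), array([-0.5797,  0.4333, -0.6903]))
top (array([0.4509, 0.0037, 1.0786]), array([ 0.0856, -0.0279, -0.9965]))
jar_blue scene 0.91 [302.12  191.688] [0.4881 0.0709 0.011 ]
jar_blue top 0.63 [235.424 229.698] [0.4965 0.0755 0.011 ]
bottle_yellow scene 0.83 [282.8   205.086] [0.4972 0.0049 0.011 ]
bottle_yellow top 0.56 [273.896 226.506] [ 0.5046 -0.0124  0.011 ]
bottle_red scene 0.57 [252.504 224.994] [ 0.5075 -0.0898  0.011 ]
bottle_red top 0.87 [311.528 227.514] [ 0.503  -0.0984  0.011 ]
carton_green scene 0.7 [323.512 210.   ] [0.5666 0.0721 0.008 ]
carton_green sc
[... 252 characters left out ...]
ce_blue scene 0.49 [302.176 195.006] [0.495  0.0656 0.008 ]
place_blue top 0.73 [239.12  226.716] [0.5036 0.0673 0.008 ]
place_yellow scene 0.67 [299.32  192.486] [0.4836 0.0659 0.008 ]
place_yellow scene 0.44 [279.496 208.11 ] [ 0.4981 -0.0057  0.008 ]
place_yellow top 0.83 [270.312 227.808] [ 0.5017 -0.0042  0.008 ]
place_red scene 0.66 [250.992 224.7  ] [ 0.5021 -0.0903  0.008 ]
place_red top 0.68 [306.88  228.186] [ 0.5015 -0.0881  0.008 ]
side_board scene 0.6 [167.496 266.994] [ 0.4905 -0.2991  0.    ]
side_board top 0.86 [404.208 233.688] [ 0.4911 -0.3131  0.    ]
ward_tray scene 0.81 [375.816 155.904] [ 0.4874  0.3236 -0.    ]
ward_tray top 0.8 [128.016 226.59 ] [0.5021 0.3248 0.    ]
```

View pics/top0.png

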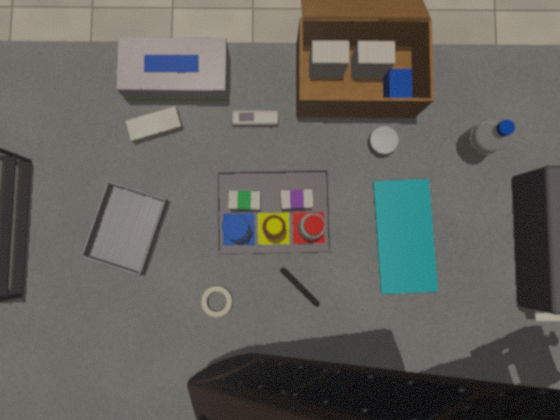

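View pics/scene0.png

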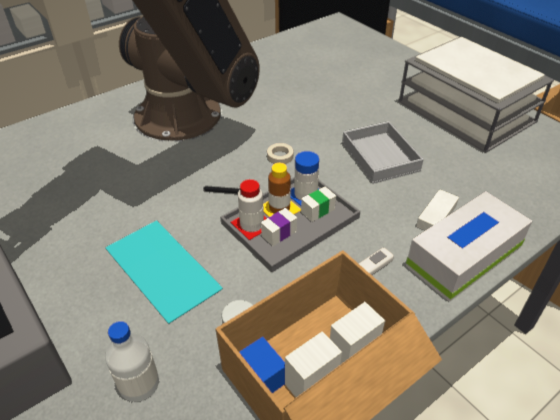

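The top view shows the stock tray near (273,212), with blue, yellow and red left to right and the cartons above them. The turquoise board is at (406,236) and the ward tray at (126,228), rotated. The scene view agrees, with clutter well clear of the work area. Next I'll take a precise colour measurement.

Run:
```python
from h import *
a=cv2.imread("pics/top0.png")[160:265,205:345];b=cv2.imread("pics/scene0.png")[140:275,215:365]
a=cv2.resize(a,None,fx=4,fy=4,interpolation=cv2.INTER_CUBIC);b=cv2.resize(b,None,fx=4,fy=4,interpolation=cv2.INTER_CUBIC)
cv2.imwrite("pics/c1.png",a);cv2.imwrite("pics/c2.png",b)
np.set_printoptions(precision=4,suppress=True)
S={n:arm.snapshot(n) for n in("scene","top")}
R=dict(blue=((105,125),120),yellow=((22,32),150),red=((0,8),150),green=((50,75),120),purple=((132,158),80),turq=((80,98),120))
roi=dict(top=(160,300,205,445),scene=(140,330,100,365))
for n in S:
  hsv=cv2.cvtColor(S[n]["color"],cv2.COLOR_RGB2HSV);r=roi[n]
  for k,((lo,hi),s) in R.items():
    m=cv2.inRange(hsv,(lo,s,50),(hi,255,255));z=np.zeros_like(m);z[r[0]:r[1],r[2]:r[3]]=m[r[0]:r[1],r[2]:r[3]]
    N,_,st,ce=cv2.connectedComponentsWithStats(z)
    for i in range(1,N):
      if st[i,4]>25:
        x,y,w,h,A=st[i];print(n,k,st[i],ce[i].round(1),at_z(S[n],ce[i]+.0,.006 if k=='turq' else .053 if k in('green','purple') else .011))
    if k=='turq':
      c=cv2.minAreaRect(cv2.findNonZero(z));print([at_z(S[n],p,.006)[:2] for p in cv2.boxPoints(c)])
```

```text
scene blue [295 152  24  22 436] [306.6 162. ] [0.4056 0.1526 0.011 ]
scene blue [291 188  11  17  65] [294.8 197. ] [0.4922 0.0449 0.011 ]
scene blue [109 322  20   8 130] [118.9 326. ] [ 0.5732 -0.4458  0.011 ]
scene yellow [272 162  15  16 189] [278.8 169.6] [0.3861 0.0771 0.011 ]
scene yellow [289 201  12  13  92] [293.8 207.8] [0.5204 0.0195 0.011 ]
scene yellow [263 202  10  14  81] [266.7 208.9] [ 0.4844 -0.0328  0.011 ]
scene red [240 180  19  17 279] [249.2 187.9] [ 0.3981 -0.0226  0.011 ]
scene red [231 218  30  22 191] [245.  229.8] [ 0.5096 -0.1119  0.011 ]
scene green [310 190  19  27 248] [320.9 201.6] [0.5765 0.0529 0.053 ]
scene purple [269 212  21  29 298] [281.4 224.7] [ 0.5804 -0.0624  0.053 ]
scene turq [ 106  221  116  102 5795] [163.4 270.5] [ 0.499  -0.3122  0.006 ]
[array([ 0.3648, -0.3816]), array([ 0.313 , -0.2364]), array([ 0.6123, -0.2404]), array([ 0.6378, -0.3667])]
top blue [222 214  32  31 828] [237.3 227.7] [0.5011 0.0713 0.011 ]
top yellow [258 212  31  32 749] [273.2 227.2] [ 0.503  -0.0108  0.011 ]
top red [293 213  19  30 232] [297.8 228.2] [ 0.5013 -0.0671  0.011 ]
top red [305 216  19  19 284] [313.7 224.8] [ 0.5093 -0.1034  0.011 ]
top red [313 235  11   8  48] [319.4 239.8] [ 0.4752 -0.1164  0.011 ]
top green [238 192  12  18 194] [243.8 200.3] [0.5599 0.055  0.053 ]
top purple [291 190  12  19 227] [296.5 199. ] [ 0.5636 -0.0612  0.053 ]
top turq [ 374  179   64  115 6258] [405.  236.3] [ 0.485 -0.313  0.006]
[array([ 0.6113, -0.2422]), array([ 0.6214, -0.3722]), array([ 0.3624, -0.3833]), array([ 0.3526, -0.2564])]
```

View pics/c1.png

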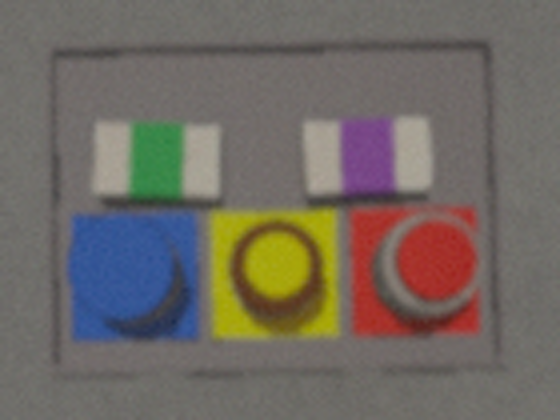

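View pics/c2.png

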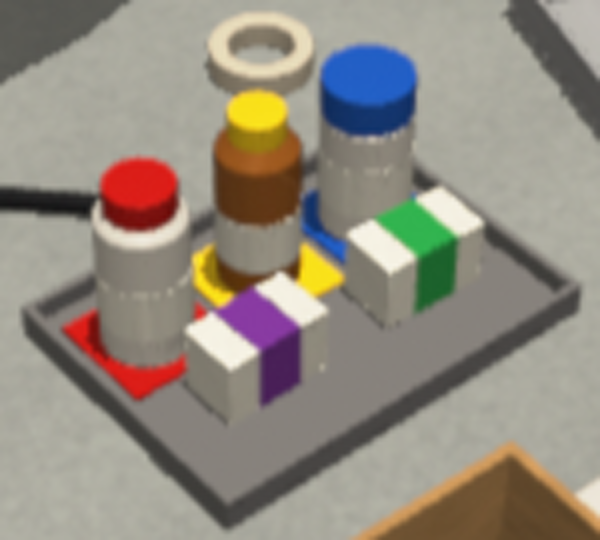

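Both crops are clear. The square centres in the top image are at about blue (238.4,228.7), yellow (273.1,228.2) and red (308.5,227.2). The cap tops are at about (235,226), (274,226) and (314,224).

Run:
```python
from h import *
np.set_printoptions(precision=4,suppress=True)
S={n:arm.snapshot(n) for n in("scene","top")}
t=lambda p:(p[0]/4+204.6,p[1]/4+159.6); s=lambda p:(p[0]/4+214.6,p[1]/4+139.6)
for k,p in dict(blue=(135,276.5),yellow=(274,274.5),red=(415.5,270.5)).items(): print("sq",k,at_z(S["top"],t(p),.011))
for k,p,q,z in(("blue",(122,267),(368,76),.119),("yellow",(277,267),(257,111),.133),("red",(437,259),(139,186),.127)):
    print("cap",k,at_z(S["top"],t(p),z),at_z(S["scene"],s(q),z),tri(S["top"],t(p),S["scene"],s(q)))
for k,p,q in(("green",(157.5,158),(416,224.5)),("purple",(367.5,155),(258,315.5))):
    print(k,at_z(S["top"],t(p),.053),at_z(S["scene"],s(q),.053))
# ward tray outline, from pixel corners of rim (top) by threshold-free landmark; tray corners by eye
for p in((115,184),(168,199),(140,273),(84,257)): print("ward",at_z(S["top"],p,.04))
print("side",at_z(S["top"],(405,236.3),.006))
from scipy.spatial.transform import Rotation as Ro
print(Ro.from_rotvec(arm.get_obs()["tool_rot"]).as_matrix())
```

```text
sq blue [0.4988 0.0689 0.011 ]
sq yellow [ 0.5006 -0.0106  0.011 ]
sq red [ 0.5036 -0.0915  0.011 ]
cap blue [0.4988 0.069  0.119 ] [0.4994 0.0721 0.119 ] (array([0.4996, 0.0701, 0.12  ]), np.float64(0.002815846374667923))
cap yellow [ 0.4988 -0.0105  0.133 ] [ 0.4997 -0.0072  0.133 ] (array([ 0.4997, -0.0092,  0.1339]), np.float64(0.003190601368611387))
cap red [ 0.5038 -0.0921  0.127 ] [ 0.5056 -0.0903  0.127 ] (array([ 0.5046, -0.0911,  0.1267]), np.float64(0.002493873573042699))
green [0.5625 0.0548 0.053 ] [0.5582 0.0616 0.053 ]
purple [ 0.5651 -0.0612  0.053 ] [ 0.562  -0.0547  0.053 ]
ward [0.5956 0.3458 0.04  ]
ward [0.5627 0.2256 0.04  ]
ward [0.398  0.2826 0.04  ]
ward [0.432  0.4079 0.04  ]
side [ 0.485 -0.313  0.006]
[[ 0.9078  0.4194  0.    ]
 [ 0.4194 -0.9078 -0.0001]
 [-0.      0.0001 -1.    ]]
```

Call:
apply_moves --pt "0.84 -0.66 0 -0.65" --pt "1.68 -1.32 0 -1.3" --pt "2.52 -1.98 0 -1.96" --pt "3.36 -2.64 0 -2.61" --pt "4.19 -3.31 0 -3.26" --pt "5.03 -3.97 0 -3.91" --pt "5.87 -4.63 0 -4.56" --pt "6.7 -5.29 0 -5.22" --pt "7.55 -5.95 0 -5.87" --pt "8.385 -6.61 0 -6.52" --hand -1 --squeeze 40

```text
time: 2.55
tcp_pos: [0.5048, -0.0898, 0.2315]
tool_rot: [2.217, 2.225, 0.0]
ft_force: [1.4, -1.0, -1.1]
finger_gap: 0.0853
finger_force: 0.0
```

Call:
apply_moves --pt "0 0 0 0" --pt "0 0 0 0"

```text
time: 2.8
tcp_pos: [0.504, -0.0916, 0.2313]
tool_rot: [2.221, 2.221, -0.0]
ft_force: [-0.8, 0.0, 0.3]
finger_gap: 0.0854
finger_force: 0.0
```

```bash
cat >> h.py <<'E'
from scipy.spatial.transform import Rotation as Ro
def go(p,yaw=None):
    o=arm.get_obs();R=Ro.from_rotvec(o["tool_rot"]).as_matrix();d=R.T@(np.array(p)-o["tcp_pos"])/.05
    print("t",round(o["time"],2),"tcp",o["tcp_pos"].round(4),"ydir",R[:,1].round(3),"gap",round(o["finger_gap"],4),"F",o["ft_force"].round(1),"move",d.round(3),"turn",round(float(np.degrees(np.arctan2(R[1,1],R[0,1]))/10),3))
E
python3 -c "
from h import *
go([.504,-.0912,.069])"
```

```text
t 2.8 tcp [ 0.504  -0.0916  0.2313] ydir [ 1. -0. -0.] gap 0.0854 F [-0.8  0.   0.3] move [ 0.008 -0.     3.246] turn -0.0
```

Call:
apply_moves --pt "0 0 0.5 0" --pt "0 0 1.0 0" --pt "0 0 1.5 0" --pt "0 0 2.0 0" --pt "0 0 2.4 0" --pt "0 0 2.8 0" --pt "0 0 3.1 0" --pt "0 0 3.24 0" --pt "0 0 3.24 0"

```text
time: 3.92
tcp_pos: [0.5041, -0.0918, 0.0692]
tool_rot: [-2.222, -2.221, 0.0]
ft_force: [-0.3, -0.1, 0.0]
finger_gap: 0.0855
finger_force: 0.0
```

Call:
apply_moves --pt "0 0 0 0" --pt "0 0 0 0" --pt "0 0 0 0" --pt "0 0 0 0" --pt "0 0 0 0" --pt "0 0 0 0" --hand 1

```text
time: 4.68
tcp_pos: [0.5045, -0.0916, 0.0701]
tool_rot: [2.22, 2.221, 0.001]
ft_force: [-0.2, -0.7, 5.7]
finger_gap: 0.0525
finger_force: 41.5
```

Call:
apply_moves --pt "0 0 -0.15 0" --pt "0 0 -0.5 0" --pt "0 0 -1.0 0" --pt "0 0 -1.5 0" --pt "0 0 -2.0 0" --pt "-0.4 0.14 -2.2 0" --pt "-1.0 0.34 -2.2 0" --pt "-1.7 0.57 -2.2 0" --pt "-2.4 0.8 -2.2 0" --pt "-3.1 1.03 -2.2 0"

```text
time: 5.92
tcp_pos: [0.5558, -0.2488, 0.1789]
tool_rot: [-2.222, -2.221, 0.0]
ft_force: [-0.4, -0.7, -1.1]
finger_gap: 0.0527
finger_force: 42.3
```

Call:
apply_moves --pt "-0.6 0.19 0 0" --pt "-1.0 0.32 0 0" --pt "-1.234 0.39 0 0" --pt "-1.234 0.39 0.4 0" --pt "-1.234 0.39 0.9 0" --pt "-1.234 0.39 1.4 0" --pt "-1.234 0.39 1.8 0" --pt "-1.234 0.39 2.1 0" --pt "-1.234 0.39 2.28 0" --pt "-1.234 0.39 2.28 0"

```text
time: 7.18
tcp_pos: [0.5753, -0.3084, 0.0656]
tool_rot: [2.221, 2.221, 0.0]
ft_force: [0.5, -0.7, -1.2]
finger_gap: 0.0524
finger_force: 42.6
```

```bash
python3 -c "
from h import *
go([.575,-.3085,.064])
save(arm.snapshot('scene'),'s1')"
```

```text
t 7.17 tcp [ 0.5753 -0.3084  0.0656] ydir [1.    0.    0.001] gap 0.0524 F [ 0.5 -0.7 -1.2] move [-0.001 -0.006  0.031] turn 0.0
```

View pics/s1.png

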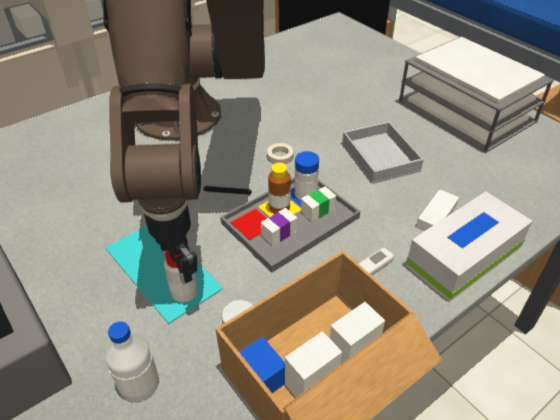

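The red bottle is held upright over the board at about (180,280), just above contact. I'll lower it a touch and release.

Call:
apply_moves --pt "0 0 0.02 0" --pt "0 0 0.04 0" --pt "0 0 0.04 0"

```text
time: 7.6
tcp_pos: [0.5754, -0.3084, 0.0648]
tool_rot: [2.22, 2.221, 0.0]
ft_force: [-2.3, 2.6, 11.6]
finger_gap: 0.0523
finger_force: 43.9
```

Call:
apply_moves --pt "0 0 0 0" --pt "0 0 0 0" --pt "0 0 0 0" --pt "0 0 0 0" --pt "0 0 -0.3 0" --pt "0 0 -0.8 0" --pt "0 0 -1.4 0" --pt "0 0 -2.2 0" --pt "0 0 -3 0" --pt "0 0 -3.2 0" --hand -1

```text
time: 8.85
tcp_pos: [0.5757, -0.3086, 0.2271]
tool_rot: [2.218, 2.218, 0.001]
ft_force: [0.3, -0.2, -0.4]
finger_gap: 0.0852
finger_force: 0.0
```

```bash
python3 -c "
from h import *
go([.4998,-.0098,.0685])
s=arm.snapshot('top');
for n in ('bottle_red','bottle_yellow'):
  for l in arm.landmark_of(s,n)[:2]: print(n,l['p'],at_z(s,np.array(l['at'])*[560,420],.006))"
```

```text
t 8.85 tcp [ 0.5757 -0.3086  0.2271] ydir [1.    0.    0.004] gap 0.0852 F [ 0.3 -0.2 -0.4] move [ 5.985 -1.531  3.149] turn 0.0
bottle_red 0.77 [ 0.58003426 -0.31227326  0.006     ]
bottle_yellow 0.77 [ 0.49997613 -0.00864315  0.006     ]
```

Call:
apply_moves --pt "0.4 -0.1 0 0" --pt "1.1 -0.28 0 0" --pt "1.9 -0.48 0 0" --pt "2.8 -0.71 0 0" --pt "3.7 -0.94 0 0" --pt "4.5 -1.14 0 0" --pt "5.2 -1.32 0 0" --pt "5.7 -1.45 0 0" --pt "5.98 -1.52 0 0" --pt "5.98 -1.52 0 0"

```text
time: 10.25
tcp_pos: [0.4987, -0.0085, 0.2229]
tool_rot: [-2.22, -2.223, 0.001]
ft_force: [-0.0, 0.3, 0.2]
finger_gap: 0.0852
finger_force: 0.0
```

Call:
apply_moves --pt "0 0 0.5 0" --pt "0 0 1.0 0" --pt "0 0 1.5 0" --pt "0 0 2.0 0" --pt "0 0 2.4 0" --pt "0 0 2.7 0" --pt "0 0 3.0 0" --pt "0 0 3.09 0" --pt "0 0 3.09 0"

```text
time: 11.38
tcp_pos: [0.4992, -0.0093, 0.0687]
tool_rot: [-2.221, -2.221, 0.0]
ft_force: [0.4, -0.5, 0.4]
finger_gap: 0.0856
finger_force: 0.0
```

Call:
apply_moves --pt "0 0 0 0" --pt "0 0 0 0" --pt "0 0 0 0" --pt "0 0 0 0" --pt "0 0 0 0" --pt "0 0 0 0" --hand 1

```text
time: 12.12
tcp_pos: [0.4996, -0.0093, 0.0695]
tool_rot: [2.22, 2.22, 0.001]
ft_force: [0.1, 0.1, 6.4]
finger_gap: 0.0494
finger_force: 40.5
```

Call:
apply_moves --pt "0 0 -0.15 0" --pt "0 0 -0.5 0" --pt "0 0 -1.0 0" --pt "0 0 -1.5 0" --pt "0 0 -2.0 0" --pt "0 0 -2.4 0" --pt "-0.4 -0.02 -2.6 0" --pt "-1.1 -0.05 -2.6 0" --pt "-1.9 -0.09 -2.6 0" --pt "-2.7 -0.13 -2.6 0"

```text
time: 13.38
tcp_pos: [0.4923, -0.1452, 0.1993]
tool_rot: [2.221, 2.222, 0.0]
ft_force: [1.1, -0.3, -0.8]
finger_gap: 0.0493
finger_force: 41.6
```

Call:
apply_moves --pt "-0.8 -0.04 0 0" --pt "-1.6 -0.08 0 0" --pt "-2.3 -0.11 0 0" --pt "-2.9 -0.13 0 0" --pt "-3.25 -0.15 0 0" --pt "-3.37 -0.15 0 0" --pt "-3.37 -0.15 0.4 0" --pt "-3.37 -0.15 0.9 0" --pt "-3.37 -0.15 1.4 0" --pt "-3.37 -0.15 1.9 0"

```text
time: 14.62
tcp_pos: [0.4853, -0.3117, 0.1033]
tool_rot: [-2.22, -2.222, -0.0]
ft_force: [1.2, 0.6, -0.8]
finger_gap: 0.0492
finger_force: 41.7
```

Call:
apply_moves --pt "0 0 0.3 0" --pt "0 0 0.55 0" --pt "0 0 0.7 0" --pt "0 0 0.77 0" --pt "0 0 0.8 0" --pt "0 0 0.81 0" --pt "0 0 0.81 0"

```text
time: 15.5
tcp_pos: [0.4853, -0.313, 0.0644]
tool_rot: [2.221, 2.221, -0.0]
ft_force: [-1.1, 1.1, 7.4]
finger_gap: 0.0487
finger_force: 42.0
```

Call:
apply_moves --pt "0 0 0 0" --pt "0 0 0 0" --pt "0 0 0 0" --pt "0 0 -0.2 0" --pt "0 0 -0.6 0" --pt "0 0 -1.2 0" --pt "0 0 -1.9 0" --pt "0 0 -2.6 0" --pt "0 0 -3.1 0" --pt "0 0 -3.2 0" --hand -0.6

```text
time: 16.75
tcp_pos: [0.4855, -0.3129, 0.2253]
tool_rot: [2.219, 2.219, 0.0]
ft_force: [-0.2, 0.6, -0.9]
finger_gap: 0.0684
finger_force: 0.0
```

```bash
python3 -c "
from h import *
go([.4992,.0702,.0675])"
```

```text
t 16.75 tcp [ 0.4855 -0.3129  0.2253] ydir [1.    0.    0.002] gap 0.0684 F [-0.2  0.6 -0.9] move [7.669 0.267 3.14 ] turn 0.0
```

Call:
apply_moves --pt "0.5 0.02 0 0" --pt "1.4 0.05 0 0" --pt "2.4 0.09 0 0" --pt "3.4 0.12 0 0" --pt "4.4 0.16 0 0" --pt "5.4 0.2 0 0" --pt "6.3 0.23 0 0" --pt "7.0 0.26 0 0" --pt "7.5 0.28 0 0" --pt "7.67 0.28 0 0" --hand -1

```text
time: 18.0
tcp_pos: [0.4981, 0.0725, 0.2224]
tool_rot: [-2.218, -2.223, 0.002]
ft_force: [-1.3, 0.7, 0.2]
finger_gap: 0.0854
finger_force: 0.0
```

Call:
apply_moves --pt "0 0 0.2 0" --pt "0 0 0.7 0" --pt "0 0 1.2 0" --pt "0 0 1.7 0" --pt "0 0 2.2 0" --pt "0 0 2.6 0" --pt "0 0 2.9 0" --pt "0 0 3.05 0" --pt "0 0 3.09 0" --pt "0 0 3.09 0"

```text
time: 19.25
tcp_pos: [0.4993, 0.0707, 0.0691]
tool_rot: [2.221, 2.221, 0.001]
ft_force: [-0.2, -0.9, -0.6]
finger_gap: 0.0859
finger_force: 0.0
```

Call:
apply_moves --pt "0 0 0 0" --pt "0 0 0 0" --pt "0 0 0 0" --pt "0 0 0 0" --pt "0 0 0 0" --pt "0 0 0 0" --hand 1

```text
time: 20.0
tcp_pos: [0.4994, 0.0708, 0.0694]
tool_rot: [2.221, 2.221, 0.001]
ft_force: [-0.9, -0.4, 4.9]
finger_gap: 0.0552
finger_force: 41.2
```

Call:
apply_moves --pt "0 0 -0.15 0" --pt "0 0 -0.5 0" --pt "0 0 -1.0 0" --pt "0 0 -1.5 0" --pt "0 0 -2.0 0" --pt "0 0 -2.4 0" --pt "-0.4 -0.11 -2.6 0" --pt "-1.1 -0.3 -2.6 0" --pt "-1.9 -0.51 -2.6 0" --pt "-2.7 -0.73 -2.6 0"

```text
time: 21.25
tcp_pos: [0.4621, -0.0652, 0.1992]
tool_rot: [2.221, 2.222, 0.0]
ft_force: [1.2, 0.2, -1.1]
finger_gap: 0.0551
finger_force: 42.7
```

Call:
apply_moves --pt "-0.8 -0.22 0 0" --pt "-1.7 -0.46 0 0" --pt "-2.6 -0.7 0 0" --pt "-3.5 -0.94 0 0" --pt "-4.2 -1.13 0 0" --pt "-4.8 -1.29 0 0" --pt "-5.07 -1.36 0 0" --pt "-5.07 -1.36 0.4 0" --pt "-5.07 -1.36 0.9 0" --pt "-5.07 -1.36 1.4 0"

```text
time: 22.5
tcp_pos: [0.3948, -0.3171, 0.1284]
tool_rot: [2.221, 2.222, 0.0]
ft_force: [1.1, -1.2, -1.0]
finger_gap: 0.055
finger_force: 42.7
```

Call:
apply_moves --pt "0 0 0.4 0" --pt "0 0 0.8 0" --pt "0 0 1.05 0" --pt "0 0 1.2 0" --pt "0 0 1.27 0" --pt "0 0 1.3 0" --pt "0 0 1.31 0" --pt "0 0 1.31 0"

```text
time: 23.5
tcp_pos: [0.3948, -0.3179, 0.0643]
tool_rot: [2.221, 2.221, -0.0]
ft_force: [-1.5, 2.0, 8.1]
finger_gap: 0.0551
finger_force: 43.2
```

Call:
apply_moves --pt "0 0 0 0" --pt "0 0 0 0" --pt "0 0 0 0" --pt "0 0 -0.2 0" --pt "0 0 -0.6 0" --pt "0 0 -1.2 0" --pt "0 0 -1.9 0" --pt "0 0 -2.6 0" --pt "0 0 -3.1 0" --pt "0 0 -3.2 0" --hand -0.6

```text
time: 24.75
tcp_pos: [0.3949, -0.3179, 0.2251]
tool_rot: [2.219, 2.219, -0.0]
ft_force: [-0.5, 0.4, 0.3]
finger_gap: 0.0686
finger_force: 0.0
```

Run:
```python
from h import *
np.set_printoptions(precision=4,suppress=True)
go([.562,.057,.02])
S={n:arm.snapshot(n) for n in("scene","top")}
save(S["top"],"t2");save(S["scene"],"s2")
R=dict(green=((50,75),120,.053),purple=((132,158),80,.053),blue=((105,125),120,.114),yellow=((22,32),150,.128),red=((0,8),150,.122))
hsv=cv2.cvtColor(S["top"]["color"],cv2.COLOR_RGB2HSV)
for k,((lo,hi),s,z) in R.items():
    m=cv2.inRange(hsv,(lo,s,50),(hi,255,255));m[:160]=0;m[300:]=0;m[:,:205]=0;m[:,445:]=0
    N,_,st,ce=cv2.connectedComponentsWithStats(m)
    for i in range(1,N):
        if st[i,4]>25: print(k,st[i],at_z(S["top"],ce[i],z),at_z(S["top"],ce[i],.011))
a=cv2.resize(S["scene"]["color"][130:330,90:390,::-1],None,fx=2.5,fy=2.5);cv2.imwrite("pics/s2c.png",a)
```

```text
t 24.75 tcp [ 0.3949 -0.3179  0.2251] ydir [ 1.    -0.     0.002] gap 0.0686 F [-0.5  0.4  0.3] move [7.508 3.333 4.092] turn -0.0
green [238 192  12  18 191] [0.5601 0.0552 0.053 ] [0.5646 0.0573 0.011 ]
purple [291 190  12  19 224] [ 0.5637 -0.0612  0.053 ] [ 0.5683 -0.0638  0.011 ]
blue [223 214  31  31 922] [0.4944 0.063  0.114 ] [0.4991 0.0693 0.011 ]
blue [409 267  28  26 578] [ 0.3941 -0.3152  0.114 ] [ 0.388  -0.3492  0.011 ]
yellow [258 212  31  32 947] [ 0.4958 -0.0094  0.128 ] [ 0.5013 -0.011   0.011 ]
yellow [414 226  17  18 234] [ 0.4854 -0.3118  0.128 ] [ 0.4896 -0.3506  0.011 ]
red [408 183  20  19 273] [ 0.5735 -0.3069  0.122 ] [ 0.5877 -0.3429  0.011 ]
red [293 213  31  30 906] [ 0.4976 -0.0809  0.122 ] [ 0.503  -0.0908  0.011 ]
```

View pics/s2c.png

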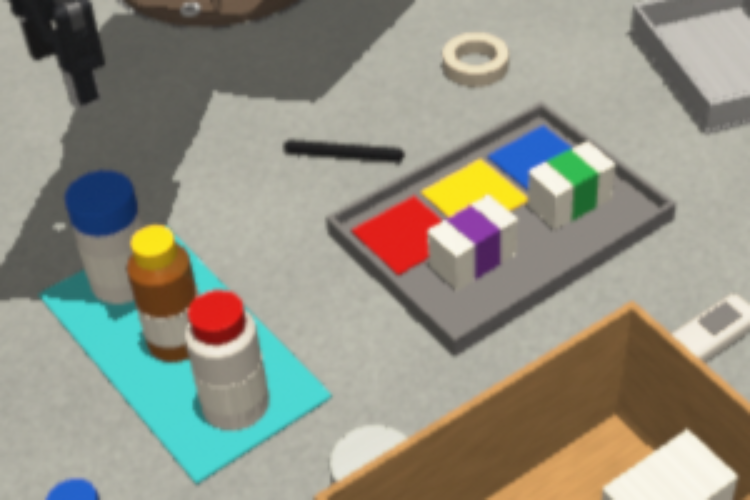

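All three bottles stand upright on the board, the squares are exposed, and the cartons haven't moved. Next is the green carton.

Call:
apply_moves --pt "0.5 0.22 0 0" --pt "1.3 0.58 0 0" --pt "2.2 0.98 0 0" --pt "3.1 1.38 0 0" --pt "4.0 1.79 0 0" --pt "4.9 2.19 0 0" --pt "5.8 2.59 0 0" --pt "6.6 2.95 0 0" --pt "7.2 3.22 0 0" --pt "7.48 3.34 0 0"

```text
time: 26.1
tcp_pos: [0.5616, 0.0576, 0.2219]
tool_rot: [-2.219, -2.222, 0.002]
ft_force: [0.2, -0.3, 0.5]
finger_gap: 0.0686
finger_force: 0.0
```

Call:
apply_moves --pt "0 0 0.4 0" --pt "0 0 1.0 0" --pt "0 0 1.6 0" --pt "0 0 2.2 0" --pt "0 0 2.7 0" --pt "0 0 3.2 0" --pt "0 0 3.6 0" --pt "0 0 3.9 0" --pt "0 0 4.05 0" --pt "0 0 4.05 0"

```text
time: 27.35
tcp_pos: [0.5615, 0.0561, 0.0205]
tool_rot: [-2.221, -2.221, 0.001]
ft_force: [-0.3, 0.2, 0.4]
finger_gap: 0.0681
finger_force: 0.0
```

Call:
apply_moves --pt "0 0 0 0" --pt "0 0 0 0" --pt "0 0 0 0" --pt "0 0 0 0" --pt "0 0 0 0" --pt "0 0 0 0" --hand 1 --squeeze 30

```text
time: 28.1
tcp_pos: [0.562, 0.0563, 0.0216]
tool_rot: [2.221, 2.221, 0.001]
ft_force: [-0.6, -0.5, 5.8]
finger_gap: 0.0398
finger_force: 31.0
```

Call:
apply_moves --pt "0 0 -0.15 0" --pt "0 0 -0.5 0" --pt "0 0 -1.0 0" --pt "0 0 -1.5 0" --pt "0.3 -0.08 -1.9 0" --pt "0.9 -0.23 -2.0 0" --pt "1.6 -0.4 -2.0 0" --pt "2.4 -0.6 -2.0 0" --pt "3.2 -0.8 -2.0 0" --pt "4.0 -1.0 -2.0 0"

```text
time: 29.35
tcp_pos: [0.5113, 0.2576, 0.122]
tool_rot: [2.221, 2.221, 0.001]
ft_force: [0.8, -0.2, -0.4]
finger_gap: 0.0395
finger_force: 30.3
```

Call:
apply_moves --pt "0.6 -0.15 0 0" --pt "1.0 -0.26 0 0" --pt "1.19 -0.3 0 0" --pt "1.19 -0.3 0.3 0" --pt "1.19 -0.3 0.8 0" --pt "1.19 -0.3 1.2 0" --pt "1.19 -0.3 1.6 0" --pt "1.19 -0.3 1.85 0" --pt "1.19 -0.3 2.0 0" --pt "1.19 -0.3 2.0 0"

```text
time: 30.6
tcp_pos: [0.4967, 0.3155, 0.0204]
tool_rot: [-2.222, -2.221, 0.001]
ft_force: [0.5, 0.3, -0.4]
finger_gap: 0.0391
finger_force: 30.3
```

Call:
apply_moves --pt "0 0 0.03 0" --pt "0 0 0.05 0" --pt "0 0 0.06 0" --pt "0 0 0.06 0"

```text
time: 31.1
tcp_pos: [0.4968, 0.3159, 0.0186]
tool_rot: [2.221, 2.221, 0.001]
ft_force: [-1.3, -1.0, 7.1]
finger_gap: 0.0397
finger_force: 31.1
```

```bash
python3 -c "
from h import *
go([.497,.3155,.0175])
s=arm.snapshot('scene')['color'][60:260,90:470,::-1];cv2.imwrite('pics/s3.png',cv2.resize(s,None,fx=2,fy=2))"
```

```text
t 31.1 tcp [0.4968 0.3159 0.0186] ydir [1.    0.    0.001] gap 0.0397 F [-1.3 -1.   7.1] move [-0.008  0.003  0.021] turn 0.0
```

View pics/s3.png

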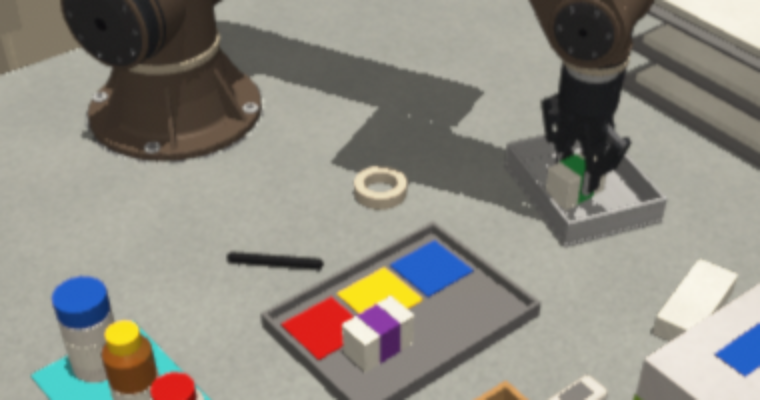

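The carton is in the ward tray and touching its floor (7 N). Releasing it.

Call:
apply_moves --pt "0 0 0 0" --pt "0 0 0 0" --pt "0 0 0 0" --pt "0 0 -0.2 0" --pt "0 0 -0.6 0" --pt "0 0 -1.2 0" --pt "0 0 -2.0 0" --pt "0 0 -3.0 0" --pt "0 0 -4.0 0" --pt "0 0 -4.1 0" --hand -0.6

```text
time: 32.4
tcp_pos: [0.4975, 0.3163, 0.227]
tool_rot: [2.22, 2.22, 0.01]
ft_force: [0.2, -0.3, -0.3]
finger_gap: 0.0686
finger_force: 0.0
```

Run:
```python
from h import *
np.set_printoptions(precision=4,suppress=True)
go([.3949,-.3179,.064])
S={n:arm.snapshot(n) for n in("scene","top")}
for n in("carton_green","jar_blue","bottle_yellow","bottle_red"):
  for c in S:
    for l in arm.landmark_of(S[c],n)[:1]: print(n,c,round(l["p"],2),at_z(S[c],np.array(l["at"])*[560,420],.006))
s=S['scene']['color'][60:330,90:470,::-1];cv2.imwrite('pics/s4.png',cv2.resize(s,None,fx=2,fy=2))
```

```text
t 32.4 tcp [0.4975 0.3163 0.227 ] ydir [1.    0.    0.006] gap 0.0686 F [ 0.2 -0.3 -0.3] move [-12.692  -2.072   3.211] turn 0.0
carton_green scene 0.64 [0.4925 0.3272 0.006 ]
carton_green top 0.72 [0.5012 0.315  0.006 ]
jar_blue scene 0.56 [ 0.3863 -0.318   0.006 ]
jar_blue top 0.82 [ 0.3947 -0.3155  0.006 ]
bottle_yellow scene 0.93 [ 0.4816 -0.3094  0.006 ]
bottle_yellow top 0.87 [ 0.4888 -0.3099  0.006 ]
bottle_red scene 0.59 [0.5029 0.3129 0.006 ]
bottle_red top 0.73 [ 0.5753 -0.3069  0.006 ]
```

View pics/s4.png

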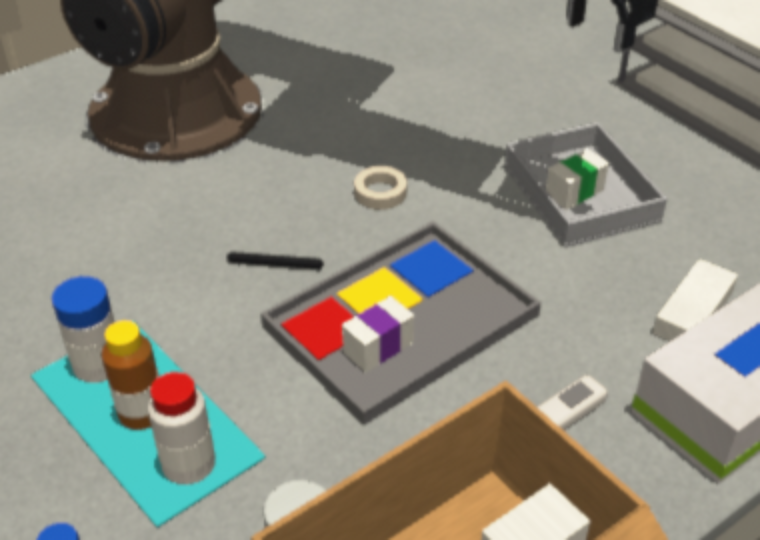

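The carton stands upright in the ward tray at about (578,180) in this crop, and the bottles are still on the board. Next I'll fetch the blue jar.

Call:
apply_moves --pt "-0.4 0 0 0" --pt "-1.1 0 0 0" --pt "-1.9 0 0 0" --pt "-2.7 0 0 0" --pt "-3.5 0 0 0" --pt "-4.3 0 0 0" --pt "-5.1 0 0 0" --pt "-5.9 -0.1 0 0" --pt "-6.7 -0.25 0 0" --pt "-7.5 -0.5 0 0" --squeeze 40

```text
time: 34.15
tcp_pos: [0.4708, -0.0611, 0.2227]
tool_rot: [2.222, 2.221, -0.0]
ft_force: [0.3, 0.6, -0.0]
finger_gap: 0.0684
finger_force: 0.0
```

Call:
apply_moves --pt "-0.8 -0.25 0 0" --pt "-1.6 -0.5 0 0" --pt "-2.4 -0.75 0 0" --pt "-3.2 -1.0 0 0" --pt "-4.0 -1.25 0 0" --pt "-4.6 -1.42 0 0" --pt "-5.0 -1.51 0 0" --pt "-5.18 -1.55 0 0" --pt "-5.18 -1.55 0 0"

```text
time: 35.28
tcp_pos: [0.394, -0.3181, 0.2227]
tool_rot: [-2.222, -2.221, -0.0]
ft_force: [-1.0, 0.0, -0.0]
finger_gap: 0.0683
finger_force: 0.0
```

```bash
python3 -c "
from h import *
go([.3949,-.3179,.0645])"
```

```text
t 35.27 tcp [ 0.394  -0.3181  0.2227] ydir [ 1. -0. -0.] gap 0.0683 F [-1.  0. -0.] move [0.004 0.018 3.164] turn -0.002
```

Call:
apply_moves --pt "0 0.02 0.4 0" --pt "0 0.02 0.9 0" --pt "0 0.02 1.4 0" --pt "0 0.02 1.9 0" --pt "0 0.02 2.3 0" --pt "0 0.02 2.7 0" --pt "0 0.02 3.0 0" --pt "0 0.02 3.15 0" --pt "0 0.02 3.15 0"

```text
time: 36.4
tcp_pos: [0.3952, -0.318, 0.0652]
tool_rot: [-2.221, -2.221, 0.0]
ft_force: [0.1, -1.0, -0.3]
finger_gap: 0.0684
finger_force: 0.0
```

Call:
apply_moves --pt "0 0 0 0" --pt "0 0 0 0" --pt "0 0 0 0" --pt "0 0 0 0" --pt "0 0 0 0" --pt "0 0 -0.2 0" --pt "0 0 -0.6 0" --pt "0 0 -1.2 0" --pt "0 0 -1.9 0" --pt "0 0 -2.6 0" --hand 1

```text
time: 37.65
tcp_pos: [0.3949, -0.318, 0.1969]
tool_rot: [2.221, 2.221, -0.0]
ft_force: [-0.0, 0.3, -1.8]
finger_gap: 0.055
finger_force: 42.7
```

```bash
python3 -c "
from h import *
go([.4992,.0700,.0695])"
```

```text
t 37.65 tcp [ 0.3949 -0.318   0.1969] ydir [ 1. -0.  0.] gap 0.055 F [-0.   0.3 -1.8] move [7.761 2.085 2.548] turn -0.001
```

Call:
apply_moves --pt "0.4 0.11 0 0" --pt "1.1 0.3 0 0" --pt "1.9 0.51 0 0" --pt "2.8 0.75 0 0" --pt "3.7 0.99 0 0" --pt "4.6 1.24 0 0" --pt "5.5 1.48 0 0" --pt "6.4 1.72 0 0" --pt "7.1 1.91 0 0" --pt "7.6 2.04 0 0"

```text
time: 38.9
tcp_pos: [0.4964, 0.064, 0.1945]
tool_rot: [-2.219, -2.222, 0.002]
ft_force: [-0.5, -0.3, -1.2]
finger_gap: 0.0553
finger_force: 42.7
```

Call:
apply_moves --pt "0.16 0.05 0 0" --pt "0.16 0.05 0.4 0" --pt "0.16 0.05 0.9 0" --pt "0.16 0.05 1.4 0" --pt "0.16 0.05 1.8 0" --pt "0.16 0.05 2.15 0" --pt "0.16 0.05 2.35 0" --pt "0.16 0.05 2.43 0" --pt "0.16 0.05 2.46 0" --pt "0.16 0.05 2.46 0"

```text
time: 40.15
tcp_pos: [0.4998, 0.0698, 0.0726]
tool_rot: [2.221, 2.221, 0.001]
ft_force: [-0.0, -0.2, -1.4]
finger_gap: 0.0551
finger_force: 42.7
```

Call:
apply_moves --pt "0 0 0.02 0" --pt "0 0 0.04 0" --pt "0 0 0.04 0"

```text
time: 40.52
tcp_pos: [0.4998, 0.0698, 0.071]
tool_rot: [2.221, 2.221, 0.001]
ft_force: [-1.5, 1.2, 7.2]
finger_gap: 0.055
finger_force: 43.4
```

Call:
apply_moves --pt "0 0 0 0" --pt "0 0 0 0" --pt "0 0 0 0" --pt "0 0 -0.2 0" --pt "0 0 -0.6 0" --pt "0 0 -1.2 0" --pt "0 0 -1.9 0" --pt "0 0 -2.6 0" --pt "0 0 -3.0 0" --pt "0 0 -3.1 0" --hand -0.6

```text
time: 41.78
tcp_pos: [0.4998, 0.0698, 0.2268]
tool_rot: [2.22, 2.22, 0.003]
ft_force: [-0.7, -0.7, -0.3]
finger_gap: 0.0685
finger_force: 0.0
```

Call:
apply_moves --pt "-0.5 -0.02 0 0" --pt "-1.3 -0.05 0 0" --pt "-2.2 -0.08 0 0" --pt "-3.1 -0.12 0 0" --pt "-4.0 -0.15 0 0" --pt "-4.9 -0.18 0 0" --pt "-5.8 -0.22 0 0" --pt "-6.6 -0.25 0 0" --pt "-7.3 -0.28 0 0" --pt "-7.66 -0.29 0 0"

```text
time: 43.02
tcp_pos: [0.4847, -0.3145, 0.2245]
tool_rot: [-2.222, -2.219, 0.0]
ft_force: [0.8, 0.3, -0.3]
finger_gap: 0.0686
finger_force: 0.0
```

Call:
apply_moves --pt "0 0 0 0" --pt "0 0 0 0"

```text
time: 43.28
tcp_pos: [0.4851, -0.3121, 0.2252]
tool_rot: [-2.22, -2.222, -0.0]
ft_force: [-0.8, 0.1, 0.1]
finger_gap: 0.0685
finger_force: 0.0
```

```bash
python3 -c "
from h import *
go([.4855,-.313,.0645])"
```

```text
t 43.27 tcp [ 0.4851 -0.3121  0.2252] ydir [ 1.     0.001 -0.   ] gap 0.0685 F [-0.8  0.1  0.1] move [-0.02   0.008  3.213] turn 0.003
```

Call:
apply_moves --pt "-0.01 0.01 0.4 0" --pt "-0.01 0.01 0.9 0" --pt "-0.01 0.01 1.4 0" --pt "-0.01 0.01 1.9 0" --pt "-0.01 0.01 2.3 0" --pt "-0.01 0.01 2.7 0" --pt "-0.01 0.01 3.0 0" --pt "-0.01 0.01 3.2 0" --pt "-0.01 0.01 3.2 0"

```text
time: 44.4
tcp_pos: [0.4856, -0.3134, 0.065]
tool_rot: [-2.221, -2.221, 0.0]
ft_force: [0.2, -0.1, -0.3]
finger_gap: 0.0684
finger_force: 0.0
```

Call:
apply_moves --pt "0 0 0 0" --pt "0 0 0 0" --pt "0 0 0 0" --pt "0 0 0 0" --pt "0 0 0 0" --pt "0 0 -0.2 0" --pt "0 0 -0.6 0" --pt "0 0 -1.2 0" --pt "0 0 -1.9 0" --pt "0 0 -2.6 0" --hand 1

```text
time: 45.65
tcp_pos: [0.4853, -0.3136, 0.1968]
tool_rot: [-2.221, -2.221, 0.0]
ft_force: [0.2, -0.7, -1.7]
finger_gap: 0.049
finger_force: 41.6
```

```bash
python3 -c "
from h import *
go([.5008,-.0102,.0705])"
```

```text
t 45.65 tcp [ 0.4853 -0.3136  0.1968] ydir [ 1. -0. -0.] gap 0.049 F [ 0.2 -0.7 -1.7] move [6.067 0.309 2.527] turn -0.0
```

Call:
apply_moves --pt "0.4 0.02 0 0" --pt "1.1 0.06 0 0" --pt "1.9 0.1 0 0" --pt "2.7 0.14 0 0" --pt "3.5 0.18 0 0" --pt "4.3 0.22 0 0" --pt "5.1 0.26 0 0" --pt "5.7 0.29 0 0" --pt "6.07 0.31 0 0" --pt "6.07 0.31 0.3 0"

```text
time: 46.9
tcp_pos: [0.5012, -0.0093, 0.1802]
tool_rot: [2.219, 2.223, 0.001]
ft_force: [0.2, -0.3, -2.5]
finger_gap: 0.049
finger_force: 41.7
```

Call:
apply_moves --pt "0 0 0.5 0" --pt "0 0 1.0 0" --pt "0 0 1.5 0" --pt "0 0 1.85 0" --pt "0 0 2.05 0" --pt "0 0 2.14 0" --pt "0 0 2.17 0" --pt "0 0 2.19 0" --pt "0 0 2.2 0"

```text
time: 48.02
tcp_pos: [0.5015, -0.0103, 0.071]
tool_rot: [2.221, 2.221, 0.001]
ft_force: [-2.0, 0.4, 10.3]
finger_gap: 0.0491
finger_force: 42.5
```

Contact. Release, then on to red at (.5754,-.3084).

Call:
apply_moves --pt "0 0 0 0" --pt "0 0 0 0" --pt "0 0 0 0" --pt "0 0 -0.2 0" --pt "0 0 -0.6 0" --pt "0 0 -1.2 0" --pt "0 0 -1.9 0" --pt "0 0 -2.6 0" --pt "0 0 -3.0 0" --pt "0 0 -3.1 0" --hand -0.6

```text
time: 49.28
tcp_pos: [0.5014, -0.0102, 0.2269]
tool_rot: [2.22, 2.22, 0.002]
ft_force: [0.2, 0.1, -0.1]
finger_gap: 0.068
finger_force: 0.0
```

Call:
apply_moves --pt "-0.5 0.12 0 0" --pt "-1.2 0.3 0 0" --pt "-2.0 0.5 0 0" --pt "-2.8 0.7 0 0" --pt "-3.6 0.9 0 0" --pt "-4.4 1.1 0 0" --pt "-5.1 1.27 0 0" --pt "-5.7 1.42 0 0" --pt "-5.96 1.48 0 0" --pt "-5.96 1.48 0 0"

```text
time: 50.52
tcp_pos: [0.5749, -0.3082, 0.2245]
tool_rot: [-2.221, -2.22, 0.0]
ft_force: [0.2, 0.5, 0.4]
finger_gap: 0.0684
finger_force: 0.0
```

Call:
apply_moves --pt "0 0 0 0" --pt "0 0 0 0"

```text
time: 50.78
tcp_pos: [0.5751, -0.3072, 0.2255]
tool_rot: [2.22, 2.222, -0.0]
ft_force: [0.1, -0.1, -0.3]
finger_gap: 0.0685
finger_force: 0.0
```

```bash
python3 -c "
from h import *
go([.5755,-.3085,.065])"
```

```text
t 50.77 tcp [ 0.5751 -0.3072  0.2255] ydir [1.    0.001 0.   ] gap 0.0685 F [ 0.1 -0.1 -0.3] move [-0.026  0.007  3.211] turn 0.005
```

Call:
apply_moves --pt "-0.02 0.01 0.4 0" --pt "-0.02 0.01 0.9 0" --pt "-0.02 0.01 1.4 0" --pt "-0.02 0.01 1.9 0" --pt "-0.02 0.01 2.3 0" --pt "-0.02 0.01 2.7 0" --pt "-0.02 0.01 3.0 0" --pt "-0.02 0.01 3.2 0" --pt "-0.02 0.01 3.2 0"

```text
time: 51.9
tcp_pos: [0.5755, -0.309, 0.0649]
tool_rot: [-2.221, -2.221, 0.0]
ft_force: [0.4, 0.2, 0.3]
finger_gap: 0.0683
finger_force: 0.0
```

Call:
apply_moves --pt "0 0 0 0" --pt "0 0 0 0" --pt "0 0 0 0" --pt "0 0 0 0" --pt "0 0 0 0" --pt "0 0 -0.2 0" --pt "0 0 -0.6 0" --pt "0 0 -1.2 0" --pt "0 0 -1.9 0" --pt "0 0 -2.6 0" --hand 1

```text
time: 53.15
tcp_pos: [0.5754, -0.3091, 0.1967]
tool_rot: [-2.221, -2.221, 0.0]
ft_force: [-0.2, -0.3, -1.0]
finger_gap: 0.0525
finger_force: 42.3
```

```bash
python3 -c "
from h import *
go([.5035,-.0915,.0705])"
```

```text
t 53.15 tcp [ 0.5754 -0.3091  0.1967] ydir [ 1. -0. -0.] gap 0.0525 F [-0.2 -0.3 -1. ] move [ 4.351 -1.439  2.525] turn -0.0
```

Call:
apply_moves --pt "0.4 -0.13 0 0" --pt "1.0 -0.33 0 0" --pt "1.7 -0.56 0 0" --pt "2.4 -0.79 0 0" --pt "3.1 -1.03 0 0" --pt "3.7 -1.22 0 0" --pt "4.15 -1.37 0 0" --pt "4.35 -1.44 0 0" --pt "4.35 -1.44 0.1 0" --pt "4.35 -1.44 0.3 0"

```text
time: 54.4
tcp_pos: [0.5041, -0.0924, 0.1799]
tool_rot: [2.221, 2.22, 0.0]
ft_force: [0.6, -0.0, -1.8]
finger_gap: 0.0526
finger_force: 42.4
```

Call:
apply_moves --pt "0 0 0.5 0" --pt "0 0 1.0 0" --pt "0 0 1.5 0" --pt "0 0 1.85 0" --pt "0 0 2.05 0" --pt "0 0 2.14 0" --pt "0 0 2.17 0" --pt "0 0 2.19 0" --pt "0 0 2.2 0"

```text
time: 55.52
tcp_pos: [0.5039, -0.0918, 0.071]
tool_rot: [2.221, 2.221, 0.001]
ft_force: [-3.3, 0.3, 10.4]
finger_gap: 0.0524
finger_force: 43.5
```

Call:
apply_moves --pt "0 0 0 0" --pt "0 0 0 0" --pt "0 0 0 0" --pt "0 0 -0.2 0" --pt "0 0 -0.6 0" --pt "0 0 -1.2 0" --pt "0 0 -1.9 0" --pt "0 0 -2.6 0" --pt "0 0 -3.0 0" --pt "0 0 -3.1 0" --hand -0.6

```text
time: 56.78
tcp_pos: [0.5039, -0.0918, 0.2269]
tool_rot: [2.22, 2.22, 0.002]
ft_force: [0.5, -0.8, -1.2]
finger_gap: 0.0685
finger_force: 0.0
```

Call:
apply_moves --pt "-0.5 0 0 0" --pt "-1.2 0 0 0" --pt "-2.0 0 0 0" --pt "-2.8 0 0 0" --pt "-3.6 0 0 0" --pt "-4.2 0 0 0" --pt "-4.5 0 0 0" --pt "-4.5 0 0 0" --pt "-4.5 0 0 0"

```text
time: 57.9
tcp_pos: [0.5036, -0.3157, 0.2252]
tool_rot: [-2.22, -2.222, -0.0]
ft_force: [0.8, -0.3, -0.2]
finger_gap: 0.0682
finger_force: 0.0
```

Run:
```python
from h import *
S={n:arm.snapshot(n) for n in("scene","top")}
a=cv2.resize(S["top"]["color"][160:265,205:345,::-1],None,fx=4,fy=4,interpolation=cv2.INTER_CUBIC);cv2.imwrite("pics/f1.png",a)
s=S['scene']['color'][60:330,90:470,::-1];cv2.imwrite('pics/f2.png',cv2.resize(s,None,fx=2,fy=2))
```

```text
(no output)
```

View pics/f1.png

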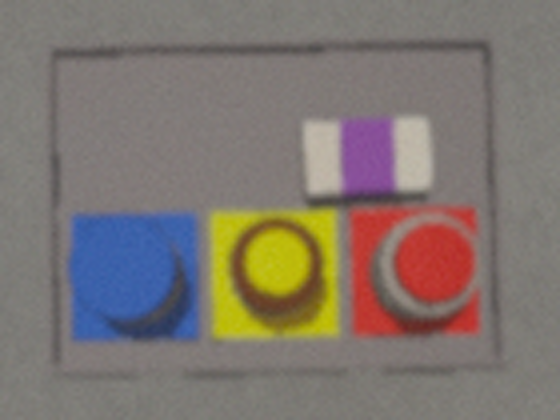

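View pics/f2.png

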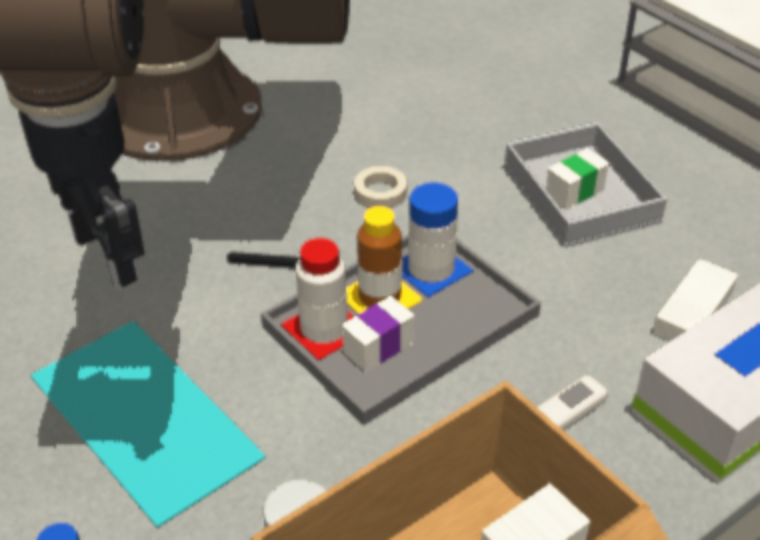

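The caps are within about 1 px of their starting positions, at crop points (122,267), (277,266) and (436,259). The purple carton hasn't moved, the green carton stands upright in the ward tray, and the arm is clear. I'll hand in now.

```bash
python3 -c "
from h import *
print(arm.sign_off())"
```

```text
the job is handed in; nothing more can be done
None
```

The job is handed in (the verdict was not reported): the green carton stands in the ward tray, all three bottles are back on their own squares, and the purple carton has not moved.

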